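# Load the coffee grinder and dose it twice

## Task

Take the tall bean cartridge out of the wooden rack and seat it fully down in the grinder's bay. Only then give the grinder's dose knob two doses: each time twist it clockwise (seen from above) right to its stop, let go and let it spring fully back by itself. Leave the short cartridge in the rack and do not disturb the pepper mill, the spice jar or the salt shaker.

Things in the scene. Friction and masses are not known exactly. Their poses are not given: they have to be found in the camera images.
- grinder: Low coffee grinder, fixed; origin: centre of its underside on the worktop, front = -x. Plinth 130 (x) x 200 (y) x 14 mm; drip tray 14 mm high out to x = -107 (y -95..+5); above it an outlet to x = -87 (z 50..73). Steel housing x -63..63, y -98..24, top z = 80, carries the knob at y = -48; the cartridge bay is beside it at y = +55. Bay cheeks, 6 mm thick, rise to z = 115.
- bay (a point): Centre of the bay's floor, 14 mm above the worktop; axes as the grinder's. Takes a cartridge upright, its x along the grinder's x, either way round. Cheeks 101 mm high, 84 long, stand 58 mm apart at +-y (top 9 mm flared out as lead-in): level with the seated tall cartridge, they cover its +-y faces, no finger fits. Its +-x faces stay free but for lips 14 mm high, 72 mm apart.
- dose_knob (a joint): Angle of the dose knob (rad): 0 at rest, grows clockwise seen from above, hard stop at 1.2. A spring (0.04 N m at rest, 0.10 at the stop) drives it back to 0 in about half a second. Disc 66 mm wide, 8 mm thick (z 81..89 above the worktop) with a black bar grip across it 64 mm long, 16 wide, 26 tall (z 89..115). The nearest bay cheek stands 68 mm from its axis, toward the grinder's +y.
- knob_grip (a point): On the knob's vertical axis, 102 mm above the worktop, mid-height of the bar grip, 13 mm below its top. Turns with the knob: x along the bar (along the grinder's x at rest), z up.
- rack: Light wooden rack, fixed. Base 168 (x) x 76 (y) x 12 mm, origin: centre of its underside. Three walls 8 mm thick at x = -80, 0, +80, over all of y, up to 113 mm above the worktop, form two bays 72 mm wide, open at +-y. In each, on the base, stands a cartridge, its x along the rack's: the walls cover its +-x faces, no finger fits; its +-y faces are free.
- cartridge_tall: The tall bean cartridge, a closed grey plastic box with rounded edges, 66 mm (x) x 50 mm (y) x 100 mm high, a dark window strip in each of its +-y faces, flat top without a handle, 0.2 to 0.45 kg; origin at the centre of its underside, z up. In either bay of the rack at the start.
- cartridge_short: A cartridge of the same make, 66 x 50 mm but only 74 mm high; origin at the centre of its underside. It stays in the rack.
- mill: Wooden pepper mill, 58 mm in diameter, 160 mm tall, standing on the worktop; origin at the centre of its underside, z up. To be left alone.
- spice_jar: Spice jar with a screw cap, 45 mm in diameter, 106 mm tall, standing on the worktop; origin at the centre of its underside, z up. To be left alone.
- salt: Salt shaker, 44 mm in diameter, 90 mm tall, standing on the worktop; origin at the centre of its underside, z up. To be left alone.

How it is judged:
On the way, in this order (a step that is already met when the one before it is completed fails the run):
1. the tall cartridge is seated fully down in the grinder's bay and let go (horizontal distance between cartridge_tall and bay below 0.007 m and z of cartridge_tall in the frame of bay below 0.004 m and angle between cartridge_tall's own z axis and vertical below 0.06 rad and angle between the x axis of cartridge_tall and the x axis of bay, either way round below 0.16 rad and contact force between the fingers and cartridge_tall below 0.3 N), for 0.3 s.
2. with the cartridge seated, the dose knob is twisted to its stop (horizontal distance between cartridge_tall and bay below 0.007 m and z of cartridge_tall in the frame of bay below 0.004 m and angle between cartridge_tall's own z axis and vertical below 0.06 rad and angle between the x axis of cartridge_tall and the x axis of bay, either way round below 0.16 rad and value of joint dose_knob above 1.12 rad), for 0.1 s.
3. the knob is let go and has sprung back (horizontal distance between cartridge_tall and bay below 0.007 m and z of cartridge_tall in the frame of bay below 0.004 m and angle between cartridge_tall's own z axis and vertical below 0.06 rad and angle between the x axis of cartridge_tall and the x axis of bay, either way round below 0.16 rad and value of joint dose_knob below 0.06 rad and contact force between the fingers and grinder below 0.3 N), for 0.2 s.
4. the knob is twisted to its stop a second time (all of step 2), for 0.1 s.
5. the knob is let go and has sprung back again (all of step 3), for 0.2 s.
At the end, for the whole second after the job is handed in: The tall cartridge rests in the bay within 7 mm of its centre and 4 mm of its floor, upright within 0.06 rad, square within 0.16 rad; the knob, after two full twists, is within 0.06 rad of rest; the short cartridge and the bystanders have moved less than 25 mm (horizontal distance between cartridge_tall and bay below 0.007 m and z of cartridge_tall in the frame of bay below 0.004 m and angle between cartridge_tall's own z axis and vertical below 0.06 rad and angle between the x axis of cartridge_tall and the x axis of bay, either way round below 0.16 rad and linear speed of cartridge_tall below 0.02 m/s and value of joint dose_knob below 0.06 rad); the robot touches nothing.
It fails at once if the dose knob is turned more than 0.4 rad while the tall cartridge is not seated (not (horizontal distance between cartridge_tall and bay below 0.007 m and z of cartridge_tall in the frame of bay below 0.004 m and angle between cartridge_tall's own z axis and vertical below 0.06 rad and angle between the x axis of cartridge_tall and the x axis of bay, either way round below 0.16 rad) and value of joint dose_knob above 0.4 rad).
It fails at once if the short cartridge is moved more than 25 mm (distance of cartridge_short from where it was at the start of the episode above 0.025 m).
It fails at once if the pepper mill, the spice jar or the salt shaker is moved more than 25 mm or knocked over (distance of any of mill, spice_jar, salt from where it was at the start of the episode above 0.025 m or angle between any of mill, spice_jar, salt's own z axis and vertical above 0.4 rad).
It also fails if it takes over 72 s, if anything falls off the work surface, if the arm or the gripper's body presses on something with over 40 N, if the wrist force passes 120 N, or if a joint passes its speed limit or range.

## Robot

A 6-joint arm with a two-finger parallel gripper is mounted at the origin on a cart in front of the work surface, level with it; the furniture and walls round the work are solid. World frame = base frame: x ahead of the robot, y to its left, z up, the work surface at z = 0. Lengths are in m, angles in rad, forces in N, time in s.
With the tool pointing down it reaches from about 0.35 to 0.725 m from the base axis. Payload 4.3 kg.
Tool frame: the origin (TCP) lies midway between the tips of the shut fingers; the grasp point (between the pads) lies 19 mm behind it; z points along the fingers, y is the line along which they close (so a half turn about z gives the same grasp; the last joint's range is limited). The gripper opens to 85 mm and grips with 20 to 120 N. Pads are 22 mm wide; open, the fingers measure 114 mm over their backs; the gripper's body (76 mm by 85 mm) begins 54 mm behind the grasp point. The pads swing forward as they close: fully open they stand 13 mm farther back than shut.
Start: joints at [1.048, 0.377, 0.081, 1.274, 0, 1.46], TCP at [0.231, 0.527, 0.231] pointing down, gripper open.
Joint ranges: [-2.72, 2.72], [-0.84, 1.66], [-1.02, 1.22], [-1.77, 2.12], [-1.37, 1.28], [-3.14, 3.14]. Speed limits (rad/s): [2.57, 2.57, 3.14, 3.14, 3.14, 3.14].

## Interface

Orientations are given as a unit quaternion [x, y, z, w].
In Python, from workcell import bot, eyes gives the robot as it stands.
- The arm moves only by the tool jog_arm, never from a script. Its argument "steps" is a list of rows, each a list of 6 numbers: the shift along the tool's x, y, z scaled (see below), then the turn, a rotation vector about the tool's x, y, z scaled (see below). A call has 1 to 20 rows; each row shifts and turns the commanded pose from where the row before left it, along the tool's axes as they then stand; what a row does not reach is not made up. The controller multiplies each number of a shift by 0.15 m and each number of a turn by 120 degrees. A row lasts 1/12 s, in which the tool goes at most 41.7 mm and 7.16 degrees, less where a joint would pass 70% of its speed; a pose out of reach is approached as far as the arm can. A call with a number of a shift or a turn outside -1 to 1 is refused whole. A call with a gripper value outside its range is refused whole. "jaw" is the gripper's target within -1 to 1 (fully open at 1, half-way at 0, shut at -1), set as the call begins (left out, the last holds). The fingers move at their own pace and stop on an object; "force" is the grip in N (left out, the last holds). Time passes only in rows, so rows that do not move let the fingers close. It gives the time, the measured TCP pose, the force, the opening and the grip force at its end, in the units of the state.
- bot.observe(): the state, without advancing time (a new reading comes with each control period).
- eyes.capture(name): name is "scene" or "top" or "wrist"; returns the picture (400x640x3 uint8, red, green, blue); there is no depth.
- eyes.camera_model(name): a dict with "K" (3x3 intrinsics, pixels), "origin" and "orientation" of the camera in the world. Camera axes: x right, y up, looking along -z (the intrinsics and any distortion apply to the point x, -y, -z); pixel columns grow to the right and rows downward; lengths in m; the calibration is good to about 2 mm. A picture is of the moment at which its call begins: read the wrist's pose just before it. camera_model takes no time and is no camera call; for the wrist camera it gives the pose at the moment of the call.
- bot.close_job(): hands the job in; it is judged then, once.
The state is a dict: "t": time; "joint_positions": joint angles; "joint_velocities": joint speeds; "joint_torque": joint torques, N m; "eef_pos": TCP position; "tool_rot": TCP orientation; "wrist_force": force on the tool from outside, world axes, zero at the start; "moment": the same for the moment, N m; "finger_gap": finger opening in m; "grasp_force": force on a finger pad.
Only numpy, scipy, OpenCV 4.12 (cv2) and the standard library are available. Lean on these libraries where they do the work, as an engineer would, in place of code of your own. Each camera call takes 0.05 s, during which the arm holds its last target. There are 200 camera calls.

## Working session

There is one attempt and no reset: what is moved stays moved. The work goes in short steps, Python scripts to look and compute and a tool call to move; the robot and the scene stay as the last step left them, time stands still between calls to the robot, and variables do not carry over. Pictures are saved under pics/ and viewed, at most 10 in all, crops included, and the job is handed in when it is done.

Besides the shell and the picture viewer there is one more tool, called after "Request:" by a JSON object that holds its "fn" and its "kwargs", one argument or row to a line. jog_arm: Moves the arm, as the interface text tells. Shifts and turns lie within -1 to 1; 1 stands for 0.15 m of shift or 120 degrees of turn. Its arguments: {"type":"object","properties":{"steps":{"type":"array","items":{"type":"array","items":{"type":"number","minimum":-1,"maximum":1}}},"jaw":{"type":"number"},"force":{"type":"number"}},"required":["steps"]}

```bash
mkdir -p pics; cat > h.py <<'E'
import numpy as np, cv2
from scipy.spatial.transform import Rotation as R
from workcell import bot, eyes
def snap(n,f):
    m=eyes.camera_model(n); im=eyes.capture(n); cv2.imwrite(f'pics/{f}.png',im[:,:,::-1]); return im,m
def ray(m,u,v):
    K=np.array(m['K']); p=np.linalg.inv(K)@[u,v,1]
    d=R.from_quat(m['orientation']).apply([p[0],-p[1],-p[2]]); return np.array(m['origin']),d
def onz(m,u,v,z):
    o,d=ray(m,u,v); return o+d*(z-o[2])/d[2]
def proj(m,P):
    c=R.from_quat(m['orientation']).inv().apply(np.array(P)-m['origin']); q=np.array(m['K'])@[c[0],-c[1],-c[2]]; return q[:2]/q[2]
E
python3 - <<'E'
from h import *
a,m=snap('scene','s0'); b,n=snap('top','t0'); print(m,n); s=bot.observe(); print(s['t'],s['tool_rot'],s['eef_pos'])
E
```

```text
{'K': array([[393.61011737,   0.        , 316.13039588],
       [  0.        , 393.61011737, 200.41929936],
       [  0.        ,   0.        ,   1.        ]]), 'origin': array([-0.06634564, -0.43346908,  0.52920811]), 'orientation': array([ 0.44638065, -0.22817662, -0.39530429,  0.76968452])} {'K': array([[512.44114943,   0.        , 317.07380141],
       [  0.        , 512.44114943, 199.82113706],
       [  0.        ,   0.        ,   1.        ]]), 'origin': array([-0.00593269,  0.18307875,  1.40009772]), 'orientation': array([-0.13000424,  0.17023435,  0.78211895, -0.58515734])}
0.1 [ 2.04901475e-01  9.78782187e-01 -8.61013156e-04 -2.72666944e-04] [0.23037409 0.52620799 0.2304627 ]
```

View pics/s0.png

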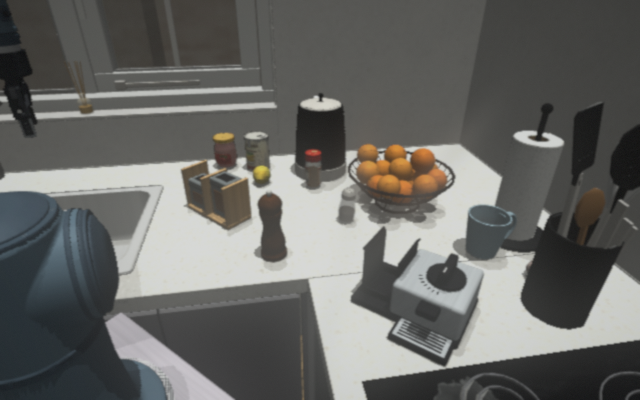

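View pics/t0.png

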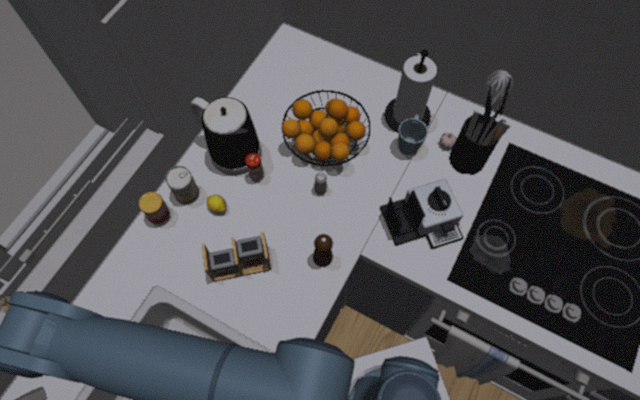

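The top view shows the rack around (237,257), grinder around (425,213), mill at (322,250), salt at (320,183) and jar at (254,165). In the scene view the rack is at (217,195) and the grinder at (425,290). I'll enlarge both.

```bash
python3 - <<'E'
import cv2,numpy as np
t=cv2.imread('pics/t0.png');s=cv2.imread('pics/s0.png')
def c(i,x,y,w,h,W,H): return cv2.convertScaleAbs(cv2.resize(i[y:y+h,x:x+w],(W,H),interpolation=cv2.INTER_CUBIC),alpha=1.6)
A=np.hstack([c(t,195,225,80,60,400,300),c(t,375,170,100,75,400,300)])
B=np.hstack([c(s,175,150,80,80*3//4+15,400,300)*1,c(s,345,220,150,150*3//4+28,400,300)])
cv2.imwrite('pics/c0.png',np.vstack([A,B]))
E
```

```text
(no output)
```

View pics/c0.png

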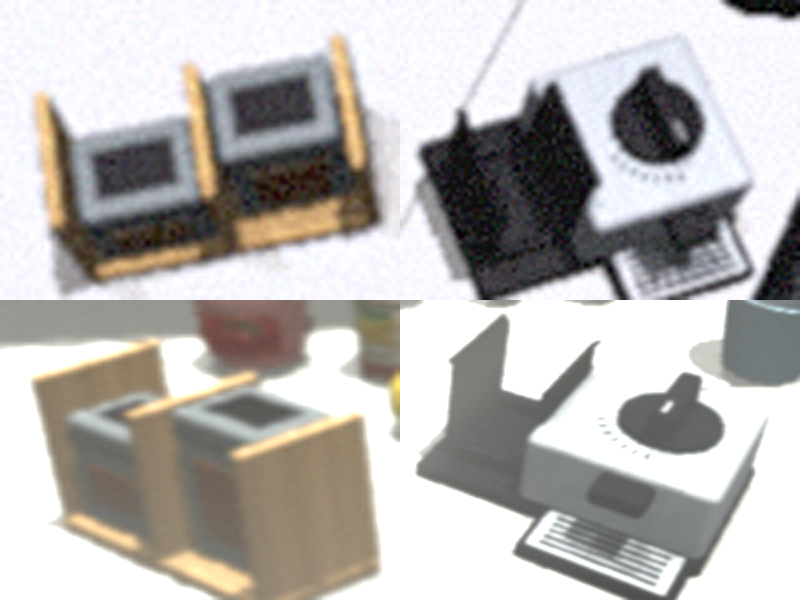

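```bash
python3 - <<'E'
from h import *
n=eyes.camera_model('top');m=eyes.camera_model('scene')
def T(u,v,z): 
    return onz(n,195+u/5,225+v/5,z) if u<400 else onz(n,375+(u-400)/4,170+v/4,z)
C=np.array([T(*p,.112) for p in [(213,78),(325,57),(337,142),(222,162)]])
print('tall',C[:,:2].round(3).tolist(),C.mean(0).round(4),[np.linalg.norm(C[i]-C[i-1]).round(3) for i in range(4)])
w=np.array([T(340,40,.113),T(370,218,.113),T(42,97,.113),T(58,225,.113),T(190,65,.113),T(210,195,.113)]);print('walls',w[:,:2].round(3).tolist())
for a,b in ((0,1),(2,3),(4,5),(2,4),(4,0)): d=w[b]-w[a];print(np.linalg.norm(d).round(3),np.degrees(np.arctan2(d[1],d[0])).round(1))
H=np.array([T(*p,.08) for p in [(550,80),(685,38),(750,182),(605,232)]])
print('hous',H[:,:2].round(3).tolist(),H.mean(0).round(4))
for i in range(4): d=H[i]-H[i-1];print(np.linalg.norm(d).round(3),np.degrees(np.arctan2(d[1],d[0])).round(1))
print('knob',T(658,115,.087).round(4))
# scene knob disc centre
print('knob scene',onz(m,345+270/400*150,220+(417-300)/300*140,.087).round(4))
for nm,u,v,z in(('mill',322,238,.16),('salt',320,177,.09),('jar',252,158,.106)): print(nm,onz(n,u,v,z).round(3))
print('tall top scene',[onz(m,175+u/5,150+(v-300)/4,.112).round(3)[:2].tolist() for u,v in((255,408),)])
E
```

```text
tall [[0.51, 0.259], [0.505, 0.198], [0.456, 0.204], [0.463, 0.264]] [0.4835 0.2312 0.112 ] [np.float64(0.048), np.float64(0.06), np.float64(0.049), np.float64(0.061)]
walls [[0.512, 0.188], [0.411, 0.197], [0.525, 0.348], [0.453, 0.354], [0.52, 0.269], [0.447, 0.274]]
0.101 175.1
0.072 175.6
0.074 175.7
0.08 -93.3
0.081 -96.3
hous [[0.532, -0.253], [0.536, -0.359], [0.418, -0.359], [0.411, -0.248]] [ 0.4741 -0.3047  0.08  ]
0.12 -2.4
0.105 -87.8
0.118 -179.8
0.111 93.3
knob [ 0.4815 -0.3141  0.087 ]
knob scene [ 0.4824 -0.3106  0.087 ]
mill [0.436 0.046 0.16 ]
salt [ 0.642 -0.01   0.09 ]
jar [0.749 0.163 0.106]
tall top scene [[0.491, 0.232]]
```

The tall cartridge is in the bay nearer the grinder, at about (0.485, 0.232), with its y axis at about −5°. The knob is at about (0.482, −0.312). First I'll move above the rack.

Request:
{"fn": "jog_arm", "kwargs": {
  "steps": [
    [-0.18,-0.086,0,0,0,0],
    [-0.18,-0.086,0,0,0,0],
    [-0.18,-0.086,0,0,0,0],
    [-0.18,-0.086,0,0,0,0],
    [-0.18,-0.086,0,0,0,0],
    [-0.18,-0.086,0,0,0,0],
    [-0.18,-0.086,0,0,0,0],
    [-0.18,-0.086,0,0,0,0],
    [-0.18,-0.086,0,0,0,0],
    [-0.18,-0.086,0,0,0,0],
    [-0.18,-0.086,0,0,0,0],
    [-0.18,-0.086,0,0,0,0],
    [-0.18,-0.086,0,0,0,0]
  ],
  "jaw": 1
}}

```text
t: 1.18
eef_pos: [0.4853, 0.2309, 0.2309]
tool_rot: [0.205, 0.979, -0.0, -0.0]
wrist_force: [0.5, -0.3, -0.3]
finger_gap: 0.0855
grasp_force: 0.0
```

Request:
{"fn": "jog_arm", "kwargs": {
  "steps": [
    [0,0,0,0,0,0.054],
    [0,0,0,0,0,0.054],
    [0,0,0,0,0,0.054],
    [0,0,0,0,0,0.054],
    [0,0,0,0,0,0.054],
    [0,0,0,0,0,0.054],
    [0,0,0,0,0,0.054],
    [0,0,0,0,0,0.054],
    [0,0,0,0,0,0.054],
    [0,0,0,0,0,0.054],
    [0,0,0,0,0,0.054],
    [0,0,0,0,0,0],
    [0,0,0,0,0,0]
  ]
}}

```text
t: 2.27
eef_pos: [0.4846, 0.2322, 0.231]
tool_rot: [0.736, 0.677, -0.0, -0.0]
wrist_force: [0.6, -0.2, 0.2]
finger_gap: 0.0854
grasp_force: 0.0
```

```bash
cat >> h.py <<'E'
def yaw():
    s=bot.observe(); M=R.from_quat(s['tool_rot']).as_matrix(); return s,M,np.degrees(np.arctan2(M[1,1],M[0,1]))
def todo(P,psi):
    "shift (units, current tool axes) and z turn (units) to world P and tool-y yaw psi"
    s,M,y=yaw(); d=M.T@(np.array(P)-s['eef_pos'])/.15; t=((y-psi+180)%360-180)/120
    print('t',round(s['t'],2),'pos',s['eef_pos'].round(4),'yaw',y.round(2),'q6',round(s['joint_positions'][5],2),'gap',round(s['finger_gap'],4),'tilt',M[:,2].round(3)); print('shift',d.round(3),'turn',round(t,4))
E
python3 - <<'E'
from h import *
a,m=snap('wrist','w0'); todo([.485,.232,.23],-4.7); print(m['origin'],R.from_quat(m['orientation']).as_matrix().round(2))
print(proj(m,[.485,.232,.112]))
E
```

```text
t 2.32 pos [0.4847 0.2323 0.231 ] yaw -4.78 q6 1.98 gap 0.0852 tilt [-0.001 -0.    -1.   ]
shift [-0.002  0.002  0.007] turn -0.0006
[0.4895889  0.30424324 0.37414165] [[ 1.    0.08  0.02]
 [-0.08  0.95  0.29]
 [-0.   -0.29  0.96]]
[320.86158922 194.10704842]
```

View pics/w0.png

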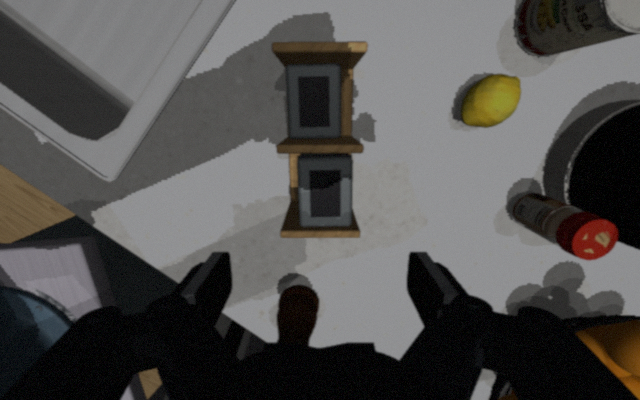

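The tall cartridge top spans columns about 300–352 and rows about 155–228. The rack walls are at rows 146 and 233. I'll convert those.

```bash
python3 - <<'E'
from h import *
m=eyes.camera_model('wrist')
C=np.array([onz(m,u,v,.112) for u,v in((300,156),(351,154),(353,226),(302,228))]);c=C.mean(0);print(C[:,:2].round(3).tolist(),c)
W=[onz(m,u,v,.113).round(3)[:2].tolist() for u,v in((277,147),(363,146),(281,235),(360,234))];print(W)
print(onz(m,325.5,193,.112).round(4))
todo([c[0],c[1],.07],-4.7)
E
```

```text
[[0.47, 0.268], [0.514, 0.266], [0.513, 0.199], [0.465, 0.201]] [0.49033213 0.233285   0.112     ]
[[0.451, 0.278], [0.525, 0.272], [0.444, 0.196], [0.519, 0.19]]
[0.4894 0.2327 0.112 ]
t 2.32 pos [0.4847 0.2323 0.231 ] yaw -4.78 q6 1.98 gap 0.0852 tilt [-0.001 -0.    -1.   ]
shift [0.01  0.037 1.073] turn -0.0006
```

Request:
{"fn": "jog_arm", "kwargs": {
  "steps": [
    [0.005,0.037,0,0,0,0],
    [0,0,0.138,0,0,0],
    [0,0,0.138,0,0,0],
    [0,0,0.138,0,0,0],
    [0,0,0.138,0,0,0],
    [0,0,0.138,0,0,0],
    [0,0,0.138,0,0,0],
    [0,0,0.138,0,0,0],
    [0,0,0.138,0,0,0],
    [0,0,0,0,0,0],
    [0,0,0,0,0,0]
  ]
}}

```text
t: 3.23
eef_pos: [0.4896, 0.2322, 0.0649]
tool_rot: [0.737, 0.676, -0.001, -0.001]
wrist_force: [-0.4, 1.0, 0.2]
finger_gap: 0.0855
grasp_force: 0.0
```

Request:
{"fn": "jog_arm", "kwargs": {
  "steps": [
    [0,0,0,0,0,0],
    [0,0,0,0,0,0],
    [0,0,0,0,0,0],
    [0,0,0,0,0,0],
    [0,0,0,0,0,0],
    [0,0,0,0,0,0],
    [0,0,0,0,0,0],
    [0,0,0,0,0,0]
  ],
  "jaw": -1,
  "force": 40
}}

```text
t: 3.9
eef_pos: [0.4914, 0.2331, 0.0673]
tool_rot: [0.737, 0.676, 0.001, 0.0]
wrist_force: [-1.9, 0.9, 5.8]
finger_gap: 0.0499
grasp_force: 42.0
```

Request:
{"fn": "jog_arm", "kwargs": {
  "steps": [
    [0,0,-0.05,0,0,0],
    [0,0,-0.11,0,0,0],
    [0,0,-0.12,0,0,0],
    [0,0,-0.12,0,0,0],
    [0,0,-0.12,0,0,0],
    [0,0,-0.12,0,0,0],
    [0,0,-0.12,0,0,0],
    [0,0,-0.12,0,0,0],
    [-0.14,0.1,0,0,0,0],
    [-0.14,0.1,0,0,0,0],
    [-0.14,0.1,0,0,0,0],
    [-0.14,0.1,0,0,0,0],
    [-0.14,0.1,0,0,0,0],
    [-0.14,0.1,0,0,0,0]
  ]
}}

```text
t: 5.07
eef_pos: [0.5693, 0.0981, 0.1976]
tool_rot: [0.737, 0.676, -0.0, -0.0]
wrist_force: [0.5, 0.3, -3.4]
finger_gap: 0.0498
grasp_force: 42.2
```

Request:
{"fn": "jog_arm", "kwargs": {
  "steps": [
    [0,0,0,0,0,-0.054],
    [0,0,0,0,0,-0.054],
    [0,0,0,0,0,-0.054],
    [0,0,0,0,0,-0.054],
    [0,0,0,0,0,-0.054],
    [0,0,0,0,0,-0.054],
    [0,0,0,0,0,-0.054],
    [0,0,0,0,0,-0.054],
    [0,0,0,0,0,-0.054],
    [0,0,0,0,0,-0.054],
    [0,0,0,0,0,-0.054],
    [0,0,0,0,0,-0.054],
    [0,0,0,0,0,-0.054],
    [0,0,0,0,0,-0.054],
    [0,0,0,0,0,0]
  ]
}}

```text
t: 6.32
eef_pos: [0.5688, 0.0992, 0.1975]
tool_rot: [0.036, 0.999, -0.0, -0.001]
wrist_force: [0.4, -0.3, -3.7]
finger_gap: 0.0496
grasp_force: 42.5
```

```bash
python3 - <<'E'
from h import *
todo([.57,.1,.06],85); print(bot.observe()['wrist_force'].round(1))
E
```

```text
t 6.32 pos [0.5688 0.0992 0.1975] yaw 85.89 q6 0.13 gap 0.0496 tilt [-0.001 -0.    -1.   ]
shift [-0.008  0.006  0.917] turn 0.0074
[ 0.4 -0.3 -3.7]
```

Request:
{"fn": "jog_arm", "kwargs": {
  "steps": [
    [0,0,0.115,0,0,0],
    [0,0,0.115,0,0,0],
    [0,0,0.115,0,0,0],
    [0,0,0.115,0,0,0],
    [0,0,0.115,0,0,0],
    [0,0,0.115,0,0,0],
    [0,0,0.115,0,0,0],
    [0,0,0.11,0,0,0],
    [0,0,0.01,0,0,0],
    [0,0,0.01,0,0,0],
    [0,0,0.01,0,0,0],
    [0,0,0,0,0,0]
  ]
}}

```text
t: 7.32
eef_pos: [0.5701, 0.0994, 0.0569]
tool_rot: [0.037, 0.999, 0.0, 0.001]
wrist_force: [-0.6, -0.8, -2.8]
finger_gap: 0.0499
grasp_force: 42.6
```

Request:
{"fn": "jog_arm", "kwargs": {
  "steps": [
    [0,0,0.006,0,0,0],
    [0,0,0.006,0,0,0],
    [0,0,0,0,0,0]
  ]
}}

```text
t: 7.57
eef_pos: [0.5705, 0.0993, 0.0555]
tool_rot: [0.037, 0.999, 0.0, 0.001]
wrist_force: [0.0, -1.2, 1.5]
finger_gap: 0.0501
grasp_force: 42.8
```

Request:
{"fn": "jog_arm", "kwargs": {
  "steps": [
    [0,0,0,0,0,0],
    [0,0,0,0,0,0],
    [0,0,0,0,0,0],
    [0,0,0,0,0,0],
    [0,0,0,0,0,0],
    [0,0,-0.14,0,0,0],
    [0,0,-0.16,0,0,0],
    [0,0,-0.16,0,0,0],
    [0,0,-0.16,0,0,0],
    [0,0,-0.17,0,0,0],
    [0,0,-0.17,0,0,0],
    [0,0,-0.17,0,0,0],
    [0,0,-0.17,0,0,0]
  ],
  "jaw": 1
}}

```text
t: 8.65
eef_pos: [0.5691, 0.0993, 0.2504]
tool_rot: [0.037, 0.999, 0.0, 0.0]
wrist_force: [0.9, -0.7, -1.0]
finger_gap: 0.0852
grasp_force: 0.0
```

Request:
{"fn": "jog_arm", "kwargs": {
  "steps": [
    [0,0,0,0,0,0.055],
    [0,0,0,0,0,0.055],
    [0,0,0,0,0,0.055],
    [0,0,0,0,0,0.055],
    [0,0,0,0,0,0.055],
    [0,0,0,0,0,0.055],
    [0,0,0,0,0,0.055],
    [0,0,0,0,0,0.055],
    [0,0,0,0,0,0.055],
    [0,0,0,0,0,0.055],
    [0,0,0,0,0,0.055],
    [0,0,0,0,0,0.055],
    [0,0,0,0,0,0.055]
  ]
}}

```text
t: 9.73
eef_pos: [0.5693, 0.0993, 0.249]
tool_rot: [0.709, 0.705, -0.0, -0.0]
wrist_force: [-0.1, 0.0, 0.2]
finger_gap: 0.0851
grasp_force: 0.0
```

Request:
{"fn": "jog_arm", "kwargs": {
  "steps": [
    [-0.194,-0.05,0,0,0,0],
    [-0.194,-0.05,0,0,0,0],
    [-0.194,-0.05,0,0,0,0],
    [-0.194,-0.05,0,0,0,0],
    [-0.194,-0.05,0,0,0,0],
    [-0.194,-0.05,0,0,0,0],
    [-0.194,-0.05,0,0,0,0],
    [-0.194,-0.05,0,0,0,0],
    [-0.194,-0.05,0,0,0,0],
    [-0.194,-0.05,0,0,0,0],
    [-0.194,-0.05,0,0,0,0],
    [-0.194,-0.05,0,0,0,0],
    [0,0,0,0,0,0],
    [0,0,0,0,0,0]
  ]
}}

```text
t: 10.9
eef_pos: [0.4788, -0.2511, 0.2489]
tool_rot: [0.708, 0.706, 0.0, -0.0]
wrist_force: [-0.5, 1.4, -0.4]
finger_gap: 0.0858
grasp_force: 0.0
```

```bash
python3 - <<'E'
from h import *
todo([.57,.1,.06],0)
a,m=snap('wrist','w1'); np.save('w1.npy',np.r_[m['origin'],m['orientation']])
c=cv2.convertScaleAbs(a[:,:,::-1],alpha=2.2); cv2.imwrite('pics/w1b.png',cv2.resize(c[0:300,140:540],(800,600),interpolation=cv2.INTER_CUBIC))
E
```

```text
t 10.9 pos [ 0.4788 -0.2511  0.2489] yaw -0.18 q6 0.97 gap 0.0858 tilt [ 0.  0. -1.]
shift [2.342 0.6   1.261] turn -0.0015
```

View pics/w1b.png

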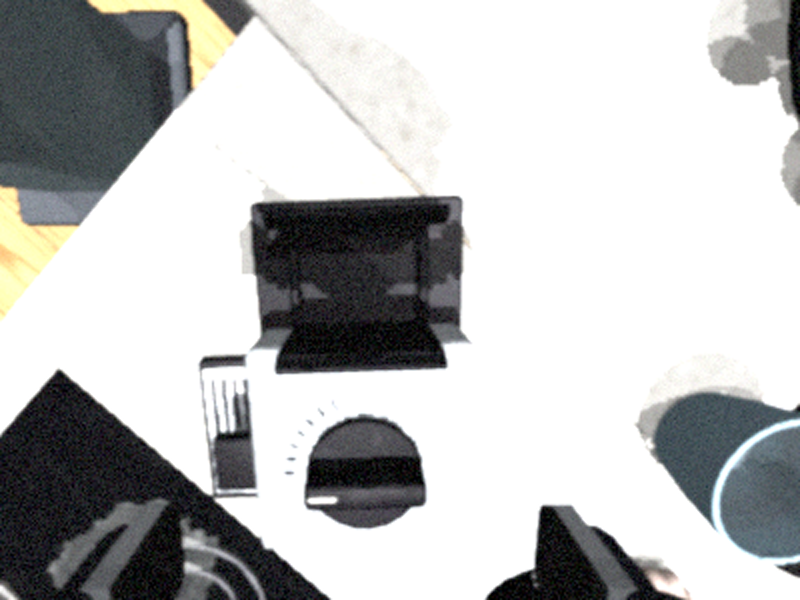

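The bay is at crop rows 200–370. The near cheek's top edge runs (278,370)–(445,367), the plinth's back corners are (252,204) and (462,197), and the bar top is centred near (365,497).

```bash
cat >> h.py <<'E'
def w1(u,v,z):
    w=np.load('w1.npy'); return onz(dict(K=eyes.camera_model('wrist')['K'],origin=w[:3],orientation=w[3:]),140+u/2,v/2,z)
E
python3 - <<'E'
from h import *
def pr(n,a,b):
    d=b-a; print(n,a[:2].round(4),b[:2].round(4),'mid',((a+b)/2)[:2].round(4),'len',np.linalg.norm(d).round(4),'ang',np.degrees(np.arctan2(d[1],d[0])).round(1))
pr('cheek near (y=20-ish,84)',w1(278,370,.115),w1(445,367,.115))
pr('plinth back (y=100,130)',w1(252,204,.014),w1(462,197,.014))
pr('lips inner (72)',w1(299,285,.028),w1(421,282,.028))
pr('bar (y=-48,64)',w1(306,498,.115),w1(425,495,.115))
pr('disc u (66)',w1(308,470,.089),w1(425,470,.089)); pr('disc near/far',w1(366,416,.089),w1(366,527,.081))
E
```

```text
cheek near (y=20-ish,84) [ 0.4394 -0.246 ] [ 0.5189 -0.2449] mid [ 0.4792 -0.2455] len 0.0795 ang 0.8
plinth back (y=100,130) [ 0.4142 -0.1679] [ 0.5402 -0.1645] mid [ 0.4772 -0.1662] len 0.126 ang 1.6
lips inner (72) [ 0.4422 -0.2147] [ 0.5155 -0.2132] mid [ 0.4788 -0.2139] len 0.0733 ang 1.2
bar (y=-48,64) [ 0.4508 -0.3129] [ 0.5113 -0.3115] mid [ 0.4811 -0.3122] len 0.0605 ang 1.4
disc u (66) [ 0.4499 -0.3087] [ 0.514 -0.309] mid [ 0.482  -0.3088] len 0.0641 ang -0.2
disc near/far [ 0.4817 -0.2777] [ 0.4818 -0.348 ] mid [ 0.4817 -0.3128] len 0.0707 ang -89.9
```

Estimates: grinder yaw ≈ 1.3°, knob at (0.4815, −0.312), bay at (0.479, −0.210). Both agree with the given dimensions to about 2 mm. I'll go back and regrasp the cartridge on its x faces.

Request:
{"fn": "jog_arm", "kwargs": {
  "steps": [
    [0.1945,0.0514,0,0,0,0],
    [0.1945,0.0514,0,0,0,0],
    [0.1945,0.0514,0,0,0,0],
    [0.1945,0.0514,0,0,0,0],
    [0.1945,0.0514,0,0,0,0],
    [0.1945,0.0514,0,0,0,0],
    [0.1945,0.0514,0,0,0,0],
    [0.1945,0.0514,0,0,0,0],
    [0.1945,0.0514,0,0,0,0],
    [0.1945,0.0514,0,0,0,0],
    [0.1945,0.0514,0,0,0,0],
    [0.1945,0.0514,0,0,0,0],
    [0,0,0,0,0,0.035],
    [0,0,0,0,0,0],
    [0,0,0,0,0,0]
  ]
}}

```text
t: 12.2
eef_pos: [0.5713, 0.1015, 0.2491]
tool_rot: [0.731, 0.682, -0.0, -0.0]
wrist_force: [-0.5, 0.1, 0.4]
finger_gap: 0.0857
grasp_force: 0.0
```

```bash
python3 - <<'E'
from h import *
todo([.5703,.0993,.055],-4.4)
a,m=snap('wrist','w2')
q=[proj(m,np.array([.5703,.0993,.1])+R.from_euler('z',-4.4,degrees=True).apply([x,y,0])) for x,y in((-.033,-.025),(.033,-.025),(.033,.025),(-.033,.025))]
c=cv2.convertScaleAbs(a[:,:,::-1],alpha=2.2); cv2.polylines(c,[np.int32(q)],True,(0,0,255)); cv2.imwrite('pics/w2b.png',cv2.resize(c[100:300,170:470],(750,500),interpolation=cv2.INTER_CUBIC))
E
```

```text
t 12.2 pos [0.5713 0.1015 0.2491] yaw -3.99 q6 1.71 gap 0.0857 tilt [-0.001 -0.    -1.   ]
shift [-0.015 -0.005  1.294] turn 0.0035
```

View pics/w2b.png

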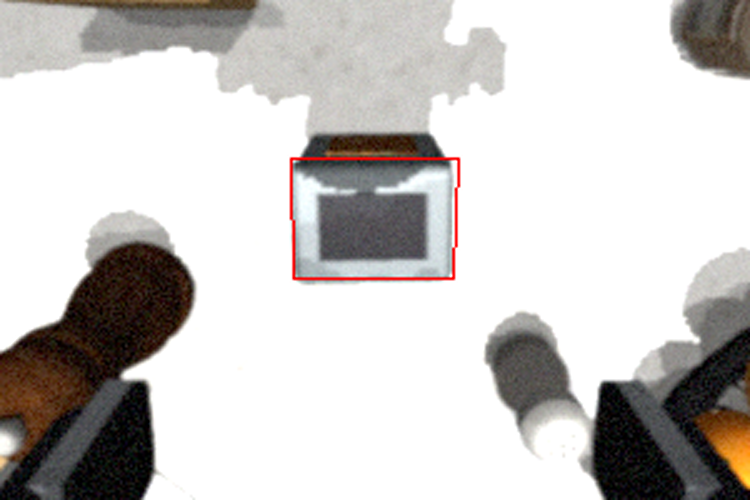

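The predicted outline (red) matches the cartridge top at crop (293–457, 160–278) to within 1 mm. I'll descend and grip.

Request:
{"fn": "jog_arm", "kwargs": {
  "steps": [
    [-0.015,-0.005,0,0,0,0.0035],
    [0,0,0.16,0,0,0],
    [0,0,0.16,0,0,0],
    [0,0,0.16,0,0,0],
    [0,0,0.16,0,0,0],
    [0,0,0.16,0,0,0],
    [0,0,0.16,0,0,0],
    [0,0,0.16,0,0,0],
    [0,0,0.16,0,0,0],
    [0,0,0,0,0,0],
    [0,0,0,0,0,0]
  ]
}}

```text
t: 13.17
eef_pos: [0.5693, 0.0971, 0.0563]
tool_rot: [0.735, 0.678, -0.001, -0.001]
wrist_force: [-0.4, -0.1, 1.0]
finger_gap: 0.0851
grasp_force: 0.0
```

Request:
{"fn": "jog_arm", "kwargs": {
  "steps": [
    [0,0,0,0,0,0],
    [0,0,0,0,0,0],
    [0,0,0,0,0,0],
    [0,0,0,0,0,0],
    [0,0,0,0,0,0],
    [0,0,0,0,0,0],
    [0,0,0,0,0,0]
  ],
  "jaw": -1,
  "force": 40
}}

```text
t: 13.75
eef_pos: [0.5721, 0.0979, 0.0594]
tool_rot: [0.735, 0.678, 0.001, 0.001]
wrist_force: [-3.1, -0.5, 6.4]
finger_gap: 0.0657
grasp_force: 45.0
```

```bash
python3 - <<'E'
from h import *
todo([.479,-.21,.19],1.3)
E
```

```text
t 13.75 pos [0.5721 0.0979 0.0594] yaw -4.64 q6 1.71 gap 0.0657 tilt [ 0.003 -0.    -1.   ]
shift [-2.096 -0.45  -0.872] turn -0.0495
```

Request:
{"fn": "jog_arm", "kwargs": {
  "steps": [
    [0,0,-0.06,0,0,0],
    [0,0,-0.12,0,0,0],
    [0,0,-0.12,0,0,0],
    [0,0,-0.12,0,0,0],
    [0,0,-0.12,0,0,0],
    [0,0,-0.12,0,0,0],
    [0,0,-0.12,0,0,0],
    [0,0,-0.12,0,0,0],
    [0,0,0,0,0,-0.0495],
    [0,0,0,0,0,0]
  ]
}}

```text
t: 14.58
eef_pos: [0.5721, 0.0982, 0.1943]
tool_rot: [0.698, 0.716, 0.001, 0.001]
wrist_force: [0.4, -0.6, -4.1]
finger_gap: 0.0652
grasp_force: 45.9
```

```bash
python3 - <<'E'
from h import *
todo([.479,-.2114,.195],1.3)
E
```

```text
t 14.58 pos [0.5721 0.0982 0.1943] yaw 1.42 q6 1.61 gap 0.0652 tilt [ 0.004  0.    -1.   ]
shift [-2.048 -0.672 -0.008] turn 0.001
```

Request:
{"fn": "jog_arm", "kwargs": {
  "steps": [
    [-0.17,-0.056,0,0,0,0],
    [-0.17,-0.056,0,0,0,0],
    [-0.17,-0.056,0,0,0,0],
    [-0.17,-0.056,0,0,0,0],
    [-0.17,-0.056,0,0,0,0],
    [-0.17,-0.056,0,0,0,0],
    [-0.17,-0.056,0,0,0,0],
    [-0.17,-0.056,0,0,0,0],
    [-0.17,-0.056,0,0,0,0],
    [-0.17,-0.056,0,0,0,0],
    [-0.17,-0.056,0,0,0,0],
    [-0.17,-0.056,0,0,0,0],
    [0,0,0,0,0,0],
    [0,0,0,0,0,0],
    [0,0,0,0,0,0]
  ]
}}

```text
t: 15.83
eef_pos: [0.4768, -0.2097, 0.1917]
tool_rot: [0.7, 0.715, 0.0, -0.001]
wrist_force: [-0.5, 0.3, -3.1]
finger_gap: 0.0657
grasp_force: 46.1
```

```bash
python3 - <<'E'
from h import *
todo([.479,-.2114,.073],1.3)
a,m=snap('wrist','w3')
c=cv2.convertScaleAbs(a[:,:,::-1],alpha=2.2); cv2.imwrite('pics/w3b.png',cv2.resize(c[0:300,140:540],(800,600),interpolation=cv2.INTER_CUBIC))
E
```

```text
t 15.83 pos [ 0.4768 -0.2097  0.1917] yaw 1.22 q6 1.01 gap 0.0657 tilt [-0.001  0.001 -1.   ]
shift [-0.013  0.015  0.791] turn -0.0007
```

View pics/w3b.png

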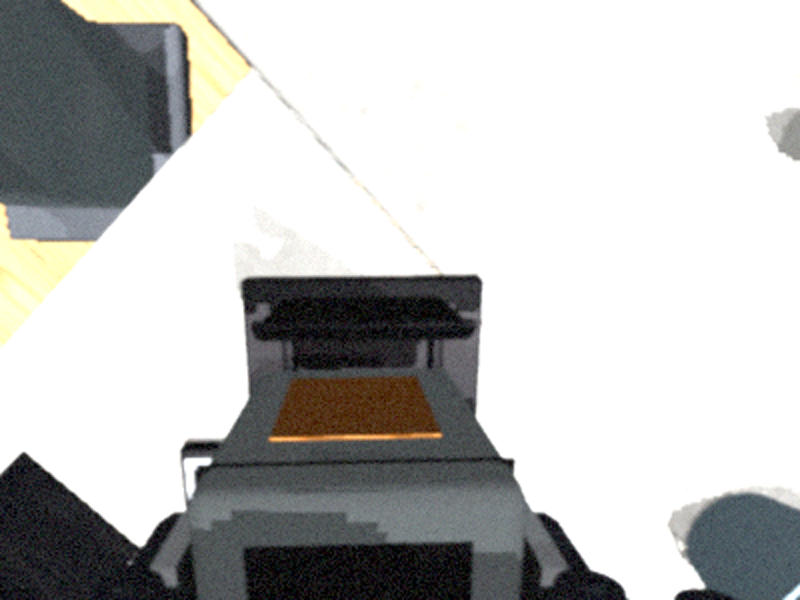

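The far cheek's top runs crop (253,333)–(475,328). The cartridge's lower far edge runs about (258,372)–(455,370). I'll check the fit from these.

```bash
python3 - <<'E'
from h import *
m=eyes.camera_model('wrist')
def p(u,v,z): return onz(m,140+u/2,v/2,z).round(4)[:2]
print('cheek top low edge',p(253,336,.115),p(476,331,.115),'up',p(253,322,.115))
print('cart bottom',p(257,372,.1325),p(455,370,.1325))
print('plinth back',p(243,281,.014),p(480,276,.014))
E
```

```text
cheek top low edge [ 0.4359 -0.1784] [ 0.5186 -0.1747] up [ 0.436  -0.1732]
cart bottom [ 0.4399 -0.1878] [ 0.5089 -0.1856]
plinth back [ 0.4138 -0.168 ] [ 0.5389 -0.1627]
```

Request:
{"fn": "jog_arm", "kwargs": {
  "steps": [
    [-0.005,0.016,0,0,0,0],
    [0,0,0.06,0,0,0],
    [0,0,0.06,0,0,0],
    [0,0,0.06,0,0,0],
    [0,0,0.06,0,0,0],
    [0,0,0,0,0,0]
  ]
}}

```text
t: 16.38
eef_pos: [0.4779, -0.2097, 0.1532]
tool_rot: [0.699, 0.715, -0.001, -0.002]
wrist_force: [-0.5, 0.7, -3.3]
finger_gap: 0.0655
grasp_force: 45.9
```

Request:
{"fn": "jog_arm", "kwargs": {
  "steps": [
    [0,0,0.06,0,0,0],
    [0,0,0.06,0,0,0],
    [0,0,0.06,0,0,0],
    [0,0,0.06,0,0,0],
    [0,0,0.06,0,0,0],
    [0,0,0.06,0,0,0],
    [0,0,0,0,0,0]
  ]
}}

```text
t: 16.97
eef_pos: [0.4782, -0.2101, 0.0998]
tool_rot: [0.699, 0.715, -0.0, -0.002]
wrist_force: [-1.2, -0.5, -4.1]
finger_gap: 0.0654
grasp_force: 45.9
```

Still free of contact, with the bottom at about 0.040. Now past the lips and down to the floor.

Request:
{"fn": "jog_arm", "kwargs": {
  "steps": [
    [0,0,0.03,0,0,0],
    [0,0,0.03,0,0,0],
    [0,0,0.03,0,0,0],
    [0,0,0.03,0,0,0],
    [0,0,0.02,0,0,0],
    [0,0,0.02,0,0,0],
    [0,0,0,0,0,0]
  ]
}}

```text
t: 17.55
eef_pos: [0.4792, -0.2106, 0.0775]
tool_rot: [0.699, 0.715, -0.0, -0.001]
wrist_force: [0.3, -0.6, -3.4]
finger_gap: 0.0656
grasp_force: 46.1
```

Request:
{"fn": "jog_arm", "kwargs": {
  "steps": [
    [0,0,0.01,0,0,0],
    [0,0,0.01,0,0,0],
    [0,0,0.01,0,0,0],
    [0,0,0,0,0,0]
  ]
}}

```text
t: 17.88
eef_pos: [0.4797, -0.2109, 0.0736]
tool_rot: [0.699, 0.715, 0.0, 0.0]
wrist_force: [-0.5, -0.1, -3.0]
finger_gap: 0.0658
grasp_force: 46.0
```

Request:
{"fn": "jog_arm", "kwargs": {
  "steps": [
    [0,0,0.008,0,0,0],
    [0,0,0.008,0,0,0],
    [0,0,0,0,0,0]
  ]
}}

```text
t: 18.13
eef_pos: [0.4797, -0.2111, 0.0733]
tool_rot: [0.699, 0.715, -0.0, 0.001]
wrist_force: [-5.8, 2.4, 12.6]
finger_gap: 0.066
grasp_force: 47.3
```

It seated at the expected height with floor contact. Now I'll release and lift.

Request:
{"fn": "jog_arm", "kwargs": {
  "steps": [
    [0,0,-0.01,0,0,0],
    [0,0,0,0,0,0],
    [0,0,0,0,0,0],
    [0,0,0,0,0,0],
    [0,0,0,0,0,0],
    [0,0,0,0,0,0],
    [0,0,0,0,0,0],
    [0,0,0,0,0,0],
    [0,0,-0.08,0,0,0],
    [0,0,-0.12,0,0,0],
    [0,0,-0.12,0,0,0],
    [0,0,-0.12,0,0,0],
    [0,0,-0.12,0,0,0],
    [0,0,-0.12,0,0,0],
    [0,0,-0.12,0,0,0],
    [0,0,0,0,0,0],
    [0,0,0,0,0,0]
  ],
  "jaw": 1
}}

```text
t: 19.55
eef_pos: [0.4804, -0.2114, 0.1935]
tool_rot: [0.699, 0.715, 0.0, 0.001]
wrist_force: [0.5, 0.4, -0.6]
finger_gap: 0.0853
grasp_force: 0.0
```

Request:
{"fn": "jog_arm", "kwargs": {
  "steps": [
    [-0.17,0,0,0,0,0],
    [-0.17,0,0,0,0,0],
    [-0.17,0,0,0,0,0],
    [-0.17,0.01,0,0,0,0],
    [0,0,0,0,0,-0.055],
    [0,0,0,0,0,-0.055],
    [0,0,0,0,0,-0.055],
    [0,0,0,0,0,-0.055],
    [0,0,0,0,0,-0.055],
    [0,0,0,0,0,-0.055],
    [0,0,0,0,0,-0.055],
    [0,0,0,0,0,-0.055],
    [0,0,0,0,0,-0.055],
    [0,0,0,0,0,-0.055],
    [0,0,0,0,0,-0.055],
    [0,0,0,0,0,-0.055],
    [0,0,0,0,0,-0.055],
    [0,0,0,0,0,-0.035],
    [0,0,0,0,0,0],
    [0,0,0,0,0,0]
  ]
}}

```text
t: 21.22
eef_pos: [0.4828, -0.3123, 0.1913]
tool_rot: [-0.01, 1.0, 0.001, -0.001]
wrist_force: [0.3, 0.8, 0.1]
finger_gap: 0.0855
grasp_force: 0.0
```

```bash
python3 - <<'E'
from h import *
todo([.4815,-.312,.093],91.3)
a,m=snap('wrist','w4'); print(m['origin'])
for n,z in(('cart top',.114),):
    q=[proj(m,np.array([.4797,-.210,z])+R.from_euler('z',1.3,degrees=True).apply([x,y,0])) for x,y in((-.033,-.025),(.033,-.025),(.033,.025),(-.033,.025))]
k=[proj(m,np.array([.4815,-.312,.115])+R.from_euler('z',1.3,degrees=True).apply([x,y,0])) for x,y in((-.032,-.008),(.032,-.008),(.032,.008),(-.032,.008))]
c=cv2.convertScaleAbs(a[:,:,::-1],alpha=2.2); cv2.polylines(c,[np.int32(q),np.int32(k)],True,(0,0,255)); cv2.imwrite('pics/w4b.png',c)
E
```

```text
t 21.22 pos [ 0.4828 -0.3123  0.1913] yaw 91.19 q6 -0.71 gap 0.0855 tilt [-0.002  0.002 -1.   ]
shift [0.007 0.001 0.655] turn -0.0009
[ 0.40880419 -0.31486342  0.33465441]
```

View pics/w4b.png

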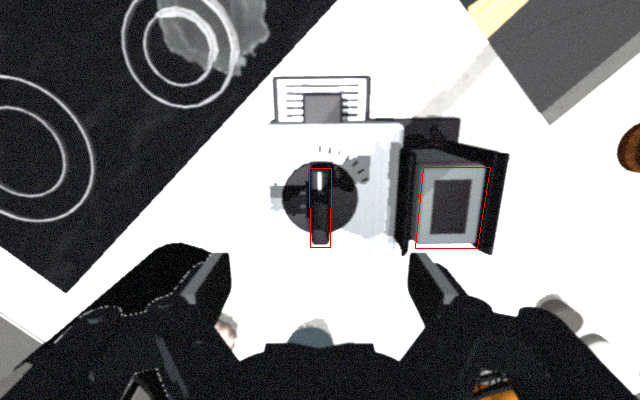

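The cartridge sits square between the cheeks, and the bar (310–330, 165–245) is aligned with the fingers. I'll narrow the jaw, descend and grip.

Request:
{"fn": "jog_arm", "kwargs": {
  "steps": [
    [0.016,0,0,0,0,0],
    [0,0,0.08,0,0,0],
    [0,0,0.08,0,0,0],
    [0,0,0.08,0,0,0],
    [0,0,0.08,0,0,0],
    [0,0,0.08,0,0,0],
    [0,0,0.08,0,0,0],
    [0,0,0.08,0,0,0],
    [0,0,0.08,0,0,0],
    [0,0,0,0,0,0],
    [0,0,0,0,0,0]
  ],
  "jaw": 0
}}

```text
t: 22.18
eef_pos: [0.4803, -0.3124, 0.0961]
tool_rot: [-0.011, 1.0, 0.001, -0.001]
wrist_force: [0.1, 0.4, 1.0]
finger_gap: 0.0424
grasp_force: 0.0
```

Request:
{"fn": "jog_arm", "kwargs": {
  "steps": [
    [0,0,0,0,0,0],
    [0,0,0,0,0,0],
    [0,0,0,0,0,0],
    [0,0,0,0,0,0],
    [0,0,0,0,0,0],
    [0,0,0,0,0,0]
  ],
  "jaw": -1,
  "force": 40
}}

```text
t: 22.68
eef_pos: [0.4816, -0.312, 0.0979]
tool_rot: [-0.012, 1.0, 0.001, 0.001]
wrist_force: [-0.3, 5.5, 6.8]
finger_gap: 0.015
grasp_force: 40.6
```

Request:
{"fn": "jog_arm", "kwargs": {
  "steps": [
    [0,0,0,0,0,0.055],
    [0,0,0,0,0,0.055],
    [0,0,0,0,0,0.055],
    [0,0,0,0,0,0.055],
    [0,0,0,0,0,0.055],
    [0,0,0,0,0,0.055],
    [0,0,0,0,0,0.055],
    [0,0,0,0,0,0.055],
    [0,0,0,0,0,0.055],
    [0,0,0,0,0,0.055],
    [0,0,0,0,0,0.02],
    [0,0,0,0,0,0.02],
    [0,0,0,0,0,0],
    [0,0,0,0,0,0]
  ]
}}

```text
t: 23.85
eef_pos: [0.4818, -0.3117, 0.0979]
tool_rot: [0.569, 0.823, 0.001, 0.0]
wrist_force: [-0.6, 4.8, 5.7]
finger_gap: 0.0151
grasp_force: 42.8
```

```bash
python3 - <<'E'
from h import *
todo([.4815,-.312,.093],91.3); s=bot.observe(); print(s['wrist_force'].round(1),s['moment'].round(2))
E
```

```text
t 23.85 pos [ 0.4818 -0.3117  0.0979] yaw 20.69 q6 0.52 gap 0.0151 tilt [ 0.002  0.002 -1.   ]
shift [-0.001 -0.002  0.033] turn -0.5884
[-0.6  4.8  5.7] [1.05 0.15 0.82]
```

Request:
{"fn": "jog_arm", "kwargs": {
  "steps": [
    [0,0,0,0,0,0.015],
    [0,0,0,0,0,0],
    [0,0,0,0,0,0]
  ]
}}

```text
t: 24.1
eef_pos: [0.4817, -0.3117, 0.0979]
tool_rot: [0.581, 0.814, 0.001, 0.0]
wrist_force: [-0.6, 4.7, 6.0]
finger_gap: 0.0153
grasp_force: 49.4
```

```bash
python3 - <<'E'
from h import *
todo([.4815,-.312,.093],91.3); s=bot.observe(); print(s['wrist_force'].round(1),s['moment'].round(2))
a,m=snap('wrist','w5')
E
```

```text
t 24.1 pos [ 0.4817 -0.3117  0.0979] yaw 18.96 q6 0.55 gap 0.0153 tilt [ 0.002  0.001 -1.   ]
shift [-0.002 -0.002  0.033] turn -0.6028
[-0.6  4.7  6. ] [1.   0.2  1.25]
```

The moment rose from 0.8 to 1.25 Nm, so the knob is at its stop. I'll release, lift and let it spring back.

Request:
{"fn": "jog_arm", "kwargs": {
  "steps": [
    [0,0,0,0,0,0],
    [0,0,0,0,0,0],
    [0,0,0,0,0,0],
    [0,0,0,0,0,0],
    [0,0,0,0,0,0],
    [0,0,-0.1,0,0,0],
    [0,0,-0.1,0,0,0],
    [0,0,-0.1,0,0,0],
    [0,0,0,0,0,-0.055],
    [0,0,0,0,0,-0.055],
    [0,0,0,0,0,-0.055],
    [0,0,0,0,0,-0.055],
    [0,0,0,0,0,-0.055],
    [0,0,0,0,0,-0.055],
    [0,0,0,0,0,-0.055],
    [0,0,0,0,0,-0.055],
    [0,0,0,0,0,-0.055],
    [0,0,0,0,0,-0.055],
    [0,0,0,0,0,-0.053],
    [0,0,0,0,0,0]
  ],
  "jaw": 1
}}

```text
t: 25.82
eef_pos: [0.4811, -0.3136, 0.1419]
tool_rot: [-0.01, 1.0, -0.001, 0.0]
wrist_force: [0.1, -1.1, -0.3]
finger_gap: 0.0854
grasp_force: 0.0
```

```bash
python3 - <<'E'
from h import *
todo([.481,-.312,.096],91.3)
a,m=snap('wrist','w6'); b=cv2.cvtColor(cv2.imread('pics/w5.png'),cv2.COLOR_BGR2RGB)
c=np.hstack([b[50:300,150:550],a[50:300,150:550]]); cv2.imwrite('pics/w6b.png',cv2.convertScaleAbs(c[:,:,::-1],alpha=2.2))
E
```

```text
t 25.82 pos [ 0.4811 -0.3136  0.1419] yaw 91.13 q6 -0.71 gap 0.0854 tilt [ 0.    -0.001 -1.   ]
shift [0.001 0.011 0.306] turn -0.0014
```

View pics/w6b.png

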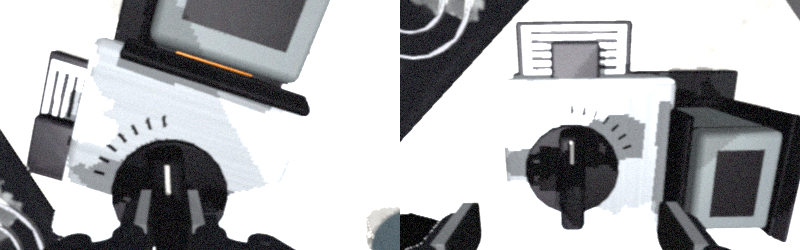

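Left: the bar is turned with the fingers to the stop. Right: the knob is back at rest and the cartridge is still seated. Now the second dose.

Request:
{"fn": "jog_arm", "kwargs": {
  "steps": [
    [0,0.01,0,0,0,0],
    [0,0,0,0,0,0],
    [0,0,0,0,0,0],
    [0,0,0,0,0,0],
    [0,0,0.08,0,0,0],
    [0,0,0.08,0,0,0],
    [0,0,0.08,0,0,0],
    [0,0,0.066,0,0,0],
    [0,0,0,0,0,0],
    [0,0,0,0,0,0]
  ],
  "jaw": 0
}}

```text
t: 26.7
eef_pos: [0.4805, -0.311, 0.0953]
tool_rot: [-0.009, 1.0, 0.001, -0.001]
wrist_force: [-0.3, 0.1, 0.7]
finger_gap: 0.0425
grasp_force: 0.0
```

Request:
{"fn": "jog_arm", "kwargs": {
  "steps": [
    [0,0,0,0,0,0],
    [0,0,0,0,0,0],
    [0,0,0,0,0,0],
    [0,0,0,0,0,0],
    [0,0,0,0,0,0],
    [0,0,0,0,0,0]
  ],
  "jaw": -1,
  "force": 40
}}

```text
t: 27.2
eef_pos: [0.4816, -0.3118, 0.0968]
tool_rot: [-0.009, 1.0, -0.001, 0.001]
wrist_force: [-0.6, 0.5, 5.4]
finger_gap: 0.0151
grasp_force: 41.8
```

Request:
{"fn": "jog_arm", "kwargs": {
  "steps": [
    [0,0,0,0,0,0.055],
    [0,0,0,0,0,0.055],
    [0,0,0,0,0,0.055],
    [0,0,0,0,0,0.055],
    [0,0,0,0,0,0.055],
    [0,0,0,0,0,0.055],
    [0,0,0,0,0,0.055],
    [0,0,0,0,0,0.055],
    [0,0,0,0,0,0.055],
    [0,0,0,0,0,0.055],
    [0,0,0,0,0,0.02],
    [0,0,0,0,0,0.02],
    [0,0,0,0,0,0.015],
    [0,0,0,0,0,0],
    [0,0,0,0,0,0],
    [0,0,0,0,0,0]
  ]
}}

```text
t: 28.53
eef_pos: [0.4818, -0.3116, 0.0969]
tool_rot: [0.583, 0.813, 0.0, 0.001]
wrist_force: [-0.5, 1.5, 6.4]
finger_gap: 0.0153
grasp_force: 53.2
```

```bash
python3 - <<'E'
from h import *
todo([.4815,-.312,.093],91.3); s=bot.observe(); print(s['wrist_force'].round(1),s['moment'].round(2))
E
```

```text
t 28.53 pos [ 0.4818 -0.3116  0.0969] yaw 18.68 q6 0.56 gap 0.0153 tilt [ 0.002 -0.001 -1.   ]
shift [-0.002 -0.003  0.026] turn -0.6051
[-0.5  1.5  6.4] [0.14 0.12 1.24]
```

At the stop again (1.24 Nm). Release and lift clear.

Request:
{"fn": "jog_arm", "kwargs": {
  "steps": [
    [0,0,0,0,0,0],
    [0,0,0,0,0,0],
    [0,0,0,0,0,0],
    [0,0,0,0,0,0],
    [0,0,0,0,0,0],
    [0,0,-0.1,0,0,0],
    [0,0,-0.1,0,0,0],
    [0,0,-0.1,0,0,0],
    [0,0,-0.1,0,0,0],
    [0,0,-0.1,0,0,0],
    [0,0,-0.1,0,0,0],
    [0,0,0,0,0,0],
    [0,0,0,0,0,0],
    [0,0,0,0,0,0],
    [0,0,0,0,0,0],
    [0,0,0,0,0,0],
    [0,0,0,0,0,0]
  ],
  "jaw": 1
}}

```text
t: 29.95
eef_pos: [0.4805, -0.311, 0.1848]
tool_rot: [0.584, 0.811, 0.0, -0.001]
wrist_force: [-0.2, 0.1, -0.1]
finger_gap: 0.0853
grasp_force: 0.0
```

```bash
python3 - <<'E'
from h import *
a,m=snap('wrist','w7'); c=np.hstack([a[50:350,120:520],snap('scene','s7')[0][100:400,200:600]]); cv2.imwrite('pics/w7b.png',cv2.convertScaleAbs(c[:,:,::-1],alpha=1.8))
E
```

```text
(no output)
```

View pics/w7b.png

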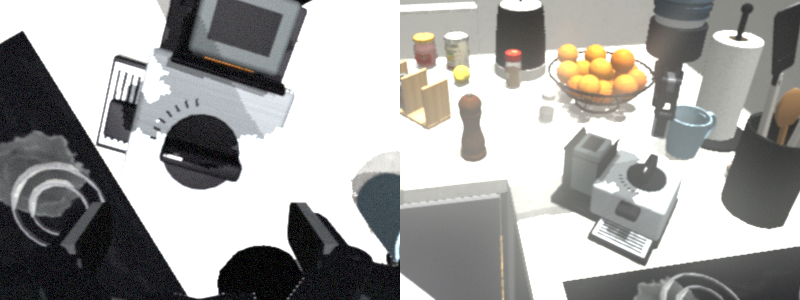

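The knob is back at rest with its bar parallel to the housing, the cartridge is seated, the bystanders are unmoved and the gripper is clear. I'll hand it in.

```bash
python3 -c "
from workcell import bot; print(bot.close_job())"
```

```text
the job is handed in; nothing more can be done
None
```

The tall cartridge is seated in the grinder's bay, the dose knob has been twisted to its stop twice and sprung back each time, and I handed the job in with about 30 s of the 72 s used (no verdict was returned).

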